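# Lift the loaded parts drawer off the bar and hold it level

### The job

The little open parts drawer, with a bearing and a bushing loose in it, has been left standing on the aluminium bar that I need next. Take it gently by its thin plastic side walls (do not squeeze hard), lift it straight up until it is at least 10 cm above the bar, keeping it level so that both parts stay in it, and hold it there still and level for three seconds, finishing with the drawer still in the gripper so that I can pull the bar out. Do not shift the bar, and leave the other things on the bench alone.

Things in the scene. Friction and masses are not known exactly. Their poses are not given: they have to be found in the camera images.
- drawer_mid (a point): open grey-brown plastic parts drawer, 91 x 50 mm, standing on the bar, roughly across it. Side walls 2 mm thick, 25 mm high, outer faces at y = +-25 mm; front panel (-x end) 30 mm high, back 21 mm. Point: mid length and width, 12.5 mm above its underside; x along the length, z up. 0.1 to 0.2 kg with its contents, balanced near the middle. The thin walls bear at most 50 N each; 20 N is ample
- bar_mid (a point): plain pale aluminium bar, 60 x 150 x 28 mm, 0.7 kg, lying loose flat on the worktop under the drawer; the point is at its centre, 14 mm above the worktop; x along its 60 mm, y along its 150 mm, z up
- bearing_mid (a point): steel ball bearing, 38 mm across, 11 mm thick, lying flat and loose in one half of the drawer, toward its front or back; the point is at its centre
- bushing_mid (a point): bronze flanged bushing, 29 mm across its flange, 28 mm long, lying on its side loose in the other half of the drawer and rising 6 mm above the side walls; the point is at its centre
- motor_mid (a point): bystander: grey cylindrical DC motor, 85 x 45 x 45 mm, lying on the worktop beyond the bar; the point is at its centre
- knob_mid (a point): bystander: black star knob, 29 mm across, 32 mm high with its stud up, on the worktop; the point is on its axis, half-way up
- wrench_mid (a point): bystander: tap wrench, 57 x 83 x 17 mm, lying on the worktop to the left of the bar; the point is at its centre
There are look-alikes about, which are no part of the job. What is shaped like the part that bears drawer_mid but blue is not meant. What is meant by the part that bears bar_mid is not purple, and is the smaller of those in its own colour.

How it is judged:
By the outcome, as a careful person would: the job done as asked, in the order asked, and still so for the second after the job is handed in, while the arm keeps its last pose, push and grip.
It also fails if it takes over 35 s, if anything falls off the work surface, if the arm or the gripper's body presses on something with over 40 N, if the wrist force passes 120 N, or if a joint passes its speed limit or range.

### The arm

A 7-joint arm with a two-finger parallel gripper is mounted at the origin on a cart in front of the work surface, level with it; the furniture and walls round the work are solid. World frame = base frame: x ahead of the robot, y to its left, z up, the work surface at z = 0. Lengths are in m, angles in rad, forces in N, time in s.
With the tool pointing down it reaches from about 0.425 to 0.975 m from the base axis. Payload 16.7 kg.
Tool frame: the origin (TCP) lies midway between the tips of the shut fingers; the grasp point (between the pads) lies 19 mm behind it (robot.grasp_offset is the distance from the TCP to the grasp point, in m); z points along the fingers, y is the direction in which the jaws open and shut (so a half turn about z gives the same grasp; the last joint's range is limited). The gripper opens to 85 mm and grips with 20 to 120 N. Pads are 22 mm wide; open, the fingers measure 114 mm over their backs; the gripper's body (76 mm by 85 mm) begins 54 mm behind the grasp point. The pads swing forward as they close: fully open they stand 13 mm farther back than shut.
Start: joints at [1.099, 0.426, 0.074, 1.606, -0.034, 1.111, -0.067], TCP at [0.213, -0.64, 0.231] pointing down, gripper open.
Joint ranges: [-2.85, 2.85], [-0.5, 2.14], [-1.23, 1.37], [0.21, 2.46], [-1.02, 4.16], [0.16, 2.05], [-2.73, 2.73]. Speed limits (rad/s): [1.89, 1.89, 2.39, 2.39, 3.01, 3.01, 3.01].

### API

Orientations are given as [roll, pitch, yaw] about the fixed x, y, z axes, in that order (R = Rz(yaw) Ry(pitch) Rx(roll)).
In Python, from plant import robot, vision, ticket gives the robot as it stands.
- The arm moves only by the tool step_arm, never from a script. Its argument "steps" is a list that holds one entry, the list of rows, each a list of 7 numbers: the shift along the tool's x, y, z in mm, then the turn, a rotation vector about the tool's x, y, z in degrees, then the finger opening in mm, from 0 to 85.4. A call has 1 to 20 rows; each row shifts and turns the commanded pose from where the row before left it, along the tool's axes as they then stand; what a row does not reach is not made up. A row lasts 1/8 s, in which the tool goes at most 62.5 mm and 10.7 degrees, less where a joint would pass 70% of its speed; a pose out of reach is approached as far as the arm can. A call is refused whole if a number of a shift passes 62.5 or a number of a turn 10.7, either way. A call with a gripper value outside its range is refused whole. The fingers move at their own pace and stop on an object; "force" is the grip in N (left out, the last holds). Time passes only in rows, so rows that do not move let the fingers close. It gives the time, the measured TCP pose, the force and the opening at its end, in the units of the state.
- robot.get_obs(): the state, without advancing time (a new reading comes with each control period).
- vision.read_camera(name): name is "side" or "top"; returns a dict with "frame" (384x512x3 uint8, red, green, blue), "fx", "fy", "cx", "cy" (pixels), "world_from_camera" (4x4, takes a point from camera to world coordinates). Camera axes: x right, y down, z forward; pixel columns grow to the right and rows downward; lengths in m; the calibration is good to about 2 mm. A picture is of the moment at which its call begins. There is no depth.
- ticket.close_job(): hands the job in, once; it reports no verdict.
The state is a dict: "t": time; "joints": joint angles; "joint_vel": joint speeds; "tau": joint torques, N m; "position": TCP position; "tool_rot": TCP orientation; "wrist_force": force on the tool from outside, world axes, zero at the start; "moment": the same for the moment, N m; "width": opening from 0.0 (shut) to 1.0 (fully open).
Only numpy, scipy, OpenCV 4.12 (cv2) and the standard library are available. Lean on these libraries where they do the work, as an engineer would, in place of code of your own. Each camera call takes 0.05 s, during which the arm holds its last target.

## Working session

There is one attempt and no reset: what is moved stays moved. The work goes in short steps, Python scripts to look and compute and a tool call to move; the robot and the scene stay as the last step left them, time stands still between calls to the robot, and variables do not carry over. Pictures are saved under pics/ and viewed, and the job is handed in when it is done.

Besides the shell and the picture viewer there is one more tool, called after "Request:" as name(argument=value, ...), one argument or row to a line, values as JSON. step_arm: Moves the arm, as the interface text tells. Its arguments: {"type":"object","properties":{"steps":{"type":"array","items":{"type":"array","items":{"type":"array","items":{"type":"number"}}}},"force":{"type":"number"}},"required":["steps"]}

```bash
mkdir -p pics; ls
python3 - <<'E'
from plant import robot, vision, ticket
import cv2
o=robot.get_obs()
for k,v in o.items(): print(k,v)
print(robot.grasp_offset)
for n in("side","top"):
    c=vision.read_camera(n); cv2.imwrite(f"pics/{n}0.png",c["frame"][:,:,::-1])
    print(n,c["fx"],c["fy"],c["cx"],c["cy"]);print(c["world_from_camera"])
E
```

```text
pics
t 0.0
joints [ 1.09948212  0.42672808  0.07385681  1.60662729 -0.03410858  1.11082177
 -0.06710631]
joint_vel [-0.0007557  -0.00073433  0.00137308 -0.00235467 -0.00048406 -0.0004517
 -0.00053639]
tau [-1.69353429e-03 -9.49830651e+01  3.76011729e+00 -4.63509715e+01
  1.92163652e-02  1.00202771e-02  7.41221834e-05]
position [ 0.2133294  -0.63995326  0.23060445]
tool_rot [-3.14027104e+00  9.25208904e-05  3.21766466e-01]
wrist_force [-0.53633113  0.06453639  0.37298634]
moment [0.0017882  0.00491426 0.04691238]
width 0.9962298701986624
0.0187
side 464.5326636541473 464.5326636541473 258.40536158142265 187.48657374000052
[[ 0.99783574 -0.00832036  0.0652273   0.44821036]
 [-0.06226485 -0.43847196  0.89658543 -1.08420168]
 [ 0.02114043 -0.89870635 -0.43804106  0.62392602]
 [ 0.          0.          0.          1.        ]]
top 352.80419677979035 352.80419677979035 254.80790905343935 191.3288904283962
[[ 1.22748884e-02 -9.85089210e-01  1.71605874e-01  4.06800154e-01]
 [-9.99924657e-01 -1.20788196e-02  2.18668961e-03  1.01144333e-01]
 [-8.12879507e-05 -1.71619786e-01 -9.85163257e-01  8.96115228e-01]
 [ 0.00000000e+00  0.00000000e+00  0.00000000e+00  1.00000000e+00]]
```

View pics/side0.png

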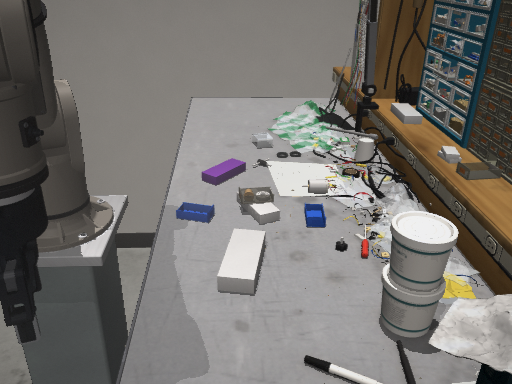

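View pics/top0.png

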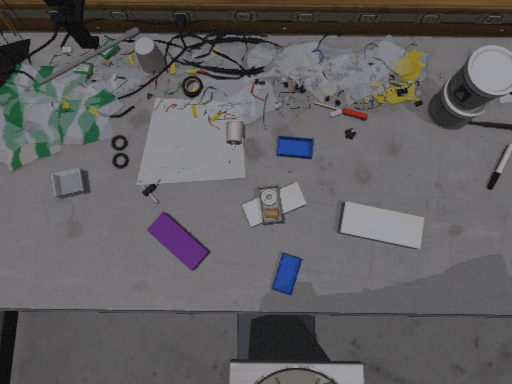

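The drawer, holding the bearing and bushing, stands on a white bar at top (270,205) and side (258,200). The larger white bar, the purple bar and the blue drawers are decoys. Next I'll zoom in.

Run:
```python
import cv2
a=cv2.imread("pics/top0.png")[170:240,220:325]; cv2.imwrite("pics/topz.png",cv2.resize(a,None,fx=7,fy=7,interpolation=cv2.INTER_CUBIC))
a=cv2.imread("pics/side0.png")[170:240,220:325]; cv2.imwrite("pics/sidez.png",cv2.resize(a,None,fx=7,fy=7,interpolation=cv2.INTER_CUBIC))
```

```text
(no output)
```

View pics/topz.png

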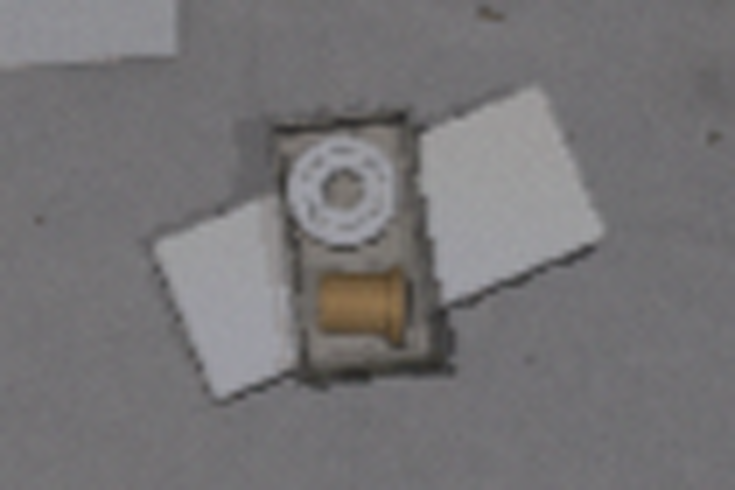

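View pics/sidez.png

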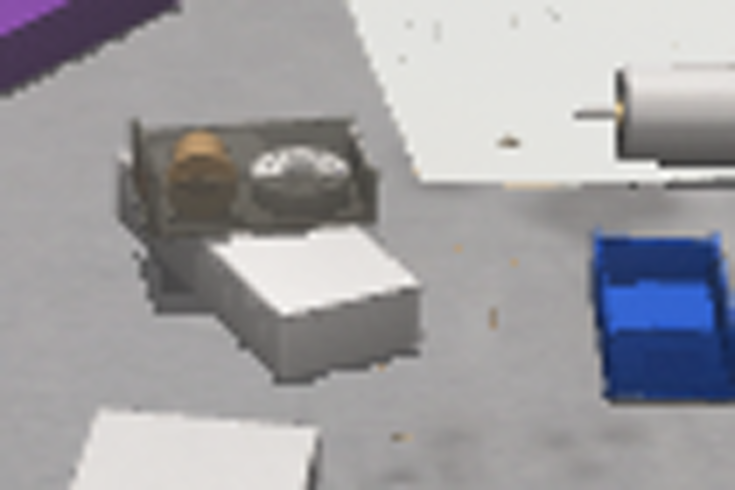

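```bash
cat > h.py <<'E'
import numpy as np, cv2
from plant import robot, vision, ticket
def ray(c,u,v,z):
    T=c["world_from_camera"]; d=T[:3,:3]@np.array([(u-c["cx"])/c["fx"],(v-c["cy"])/c["fy"],1])
    o=T[:3,3]; return o+d*(z-o[2])/d[2]
def proj(c,p):
    T=c["world_from_camera"]; q=T[:3,:3].T@(np.asarray(p)-T[:3,3]); return np.array([c["fx"]*q[0]/q[2]+c["cx"],c["fy"]*q[1]/q[2]+c["cy"]])
E
python3 - <<'E'
from h import *
c=vision.read_camera("top"); f=c["frame"].astype(int)
rb=f[...,0]-f[...,2]
for r in range(184,228,3): print(r,' '.join(f"{rb[r,x]:3d}/{f[r,x].sum()//3:3d}" for x in range(254,290,2)))
m=((rb>=6)).astype(np.uint8); m[:180]=0;m[230:]=0;m[:,:250]=0;m[:,295:]=0
m=cv2.morphologyEx(m,cv2.MORPH_CLOSE,np.ones((3,3)))
n,l,s,ce=cv2.connectedComponentsWithStats(m); k=1+np.argmax(s[1:,4]); print(s[k],ce[k])
pts=np.argwhere(l==k)[:,::-1].astype(np.float32)
W=np.array([ray(c,u,v,.053)[:2] for u,v in pts],np.float32)*1000
print("drawer",cv2.minAreaRect(W))
w=((f.min(2)>140)).astype(np.uint8); w[:170]=0;w[235:]=0;w[:,:235]=0;w[:,310:]=0
n,l,s,ce=cv2.connectedComponentsWithStats(w); print(s)
P=np.argwhere((w>0))[:,::-1].astype(np.float32)
W=np.array([ray(c,u,v,.028)[:2] for u,v in P],np.float32)*1000
print("bar",cv2.minAreaRect(W))
v=cv2.cvtColor(c["frame"],cv2.COLOR_RGB2BGR); v[m>0]=(0,0,255); v[w>0]=(0,255,0)
cv2.imwrite("pics/m.png",cv2.resize(v[170:240,220:325],None,fx=7,fy=7,interpolation=0))
E
```

```text
184  -1/111   0/107  -1/109  -3/112  -3/111  -3/111   1/111   2/112  -1/108  -1/111  -2/109  -1/109   0/107   0/112   0/115  -1/112  -1/108  -2/102
187   0/ 98  -1/ 98   1/ 87   6/ 96   6/ 91   4/ 81   7/ 78   2/ 51   4/ 49   4/ 63   4/ 64   5/ 56   2/ 84   1/ 93  -2/108   3/143   3/155   0/152
190   1/ 97  -1/ 96   2/ 83   8/110   8/115   6/114  -5/150  -7/152  -5/152   1/138   8/122  10/106   7/ 88   1/139   1/155   0/155   0/156   2/154
193  -2/101  -1/ 97  -1/ 87   7/ 77  -3/142  -1/137  -7/149  -6/148  -4/153  -2/122  -5/150   4/115   6/ 90   0/139   1/156  -1/154   0/156  -1/156
196   1/ 96  -1/ 98  -1/ 96   1/ 60  -7/156  -8/157  -3/ 91  10/118  10/118  -4/149  -2/150  -2/123   8/ 82  -2/142  -1/154   0/157   0/156  -3/155
199   0/124  -3/155   1/140   6/ 98  -6/148  -4/123  -4/136   7/127   4/120  -4/157  -2/142  -1/111   6/ 90   1/ 90  -3/155  -2/157  -3/157  -3/158
202  -1/156  -2/156   2/140   4/105   6/ 82  -5/152  -2/149  -1/140  -4/132  -6/155  -2/125   8/121   8/104   4/ 78  -4/156  -3/155  -4/156  -6/156
205  -3/154  -4/154   2/146   2/117   6/ 68  10/118   6/108   3/
[... 948 characters left out ...]
 -3/ 75  -2/111  -1/112
226   1/ 70  -1/116  -2/114  -1/115  -1/113  -1/114  -2/114  -1/113  -3/111  -2/112  -3/112  -1/113  -2/113  -1/115  -1/111   0/114  -1/110  -3/113
[261 186  22  38 420] [271.80238095 210.13809524]
drawer ((522.1326293945312, 65.33396911621094), (90.3792495727539, 47.389984130859375), 6.658547401428223)
[[     0      0    512    384 195638]
 [   235    170      7      7     28]
 [   240    170      1      1      1]
 [   242    170      3      6     11]
 [   280    183     26     30    495]
 [   262    190     14     15    108]
 [   242    199     20     27    327]]
bar ((566.9810180664062, 72.6788330078125), (144.70477294921875, 147.96925354003906), 23.15794563293457)
```

View pics/m.png

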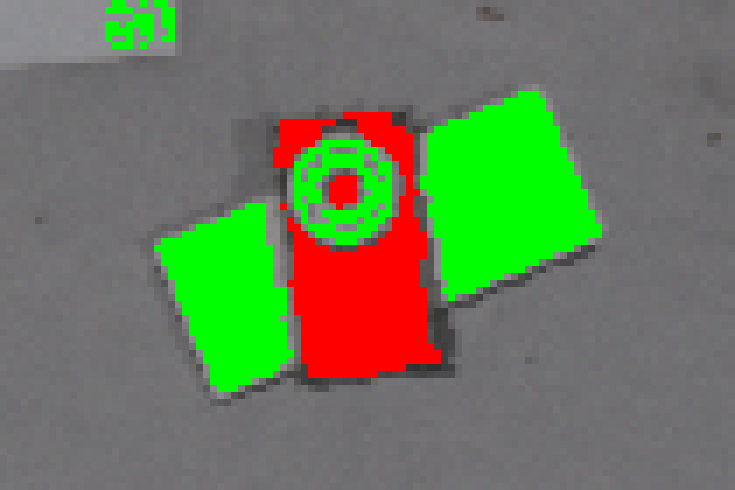

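Run:
```python
from h import *
for n,x0,y0 in(("top",220,170),("side",220,170)):
    c=vision.read_camera(n); v=cv2.resize(c["frame"][y0:y0+70,x0:x0+105,::-1],None,fx=7,fy=7,interpolation=cv2.INTER_CUBIC)
    a=np.radians(6.7); R=np.array([[np.cos(a),-np.sin(a)],[np.sin(a),np.cos(a)]])
    for z,col in((.053,(0,0,255)),(.028,(0,255,0))):
        P=[proj(c,[*(R@[sx*.0455,sy*.025]+[.522,.065]),z]) for sx,sy in((-1,-1),(1,-1),(1,1),(-1,1))]
        P=np.array([((p+.5-[x0,y0])*7) for p in P]).astype(int)
        cv2.polylines(v,[P],True,col,1)
    cv2.imwrite(f"pics/o_{n}.png",v)
```

```text
(no output)
```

View pics/o_top.png

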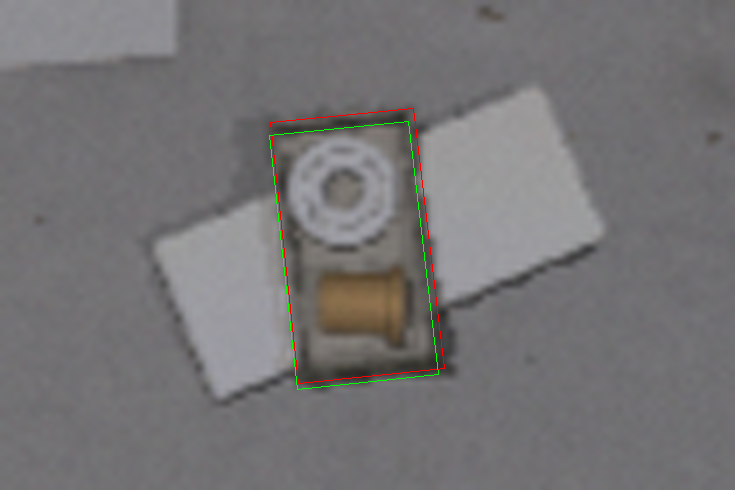

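View pics/o_side.png

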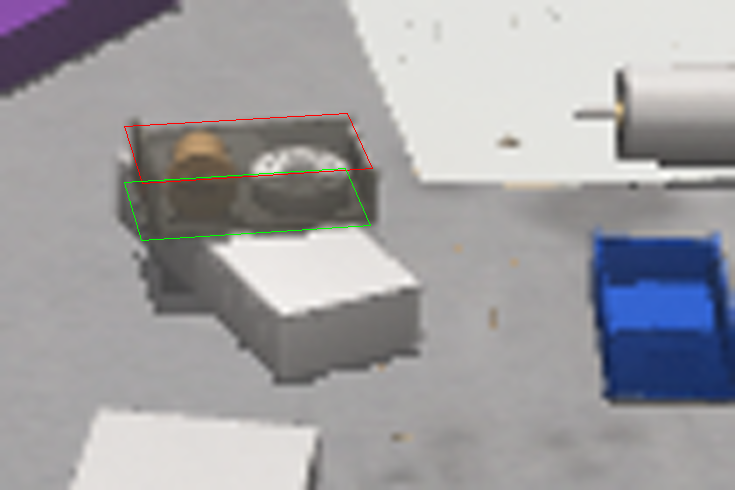

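The drawer centre comes out at about (0.522, 0.064) m with a yaw of about 6.7°. Both views agree to within about 2 mm, so I'll start the approach at the present height.

Request:
step_arm(
  steps=[
    [[20,-16,0,0,0,0,72],[45,-36,0,0,0,0,72],[45,-36,0,0,0,0,72],[45,-36,0,0,0,0,72],[45,-36,0,0,0,0,72],[45,-36,0,0,0,0,72],[24,-20,0,0,0,0,72]],
  ],
  force=20,
)

```text
t: 1.12
position: [0.4019, -0.3476, 0.2315]
tool_rot: [-3.141, -0.001, 0.325]
wrist_force: [-0.3, -1.4, 0.2]
width: 0.841
```

```bash
cat > go.py <<'E'
import sys
from h import *
from scipy.spatial.transform import Rotation as Ro
def show(t=(.522,.064,.23),yaw=6.7):
    o=robot.get_obs(); R=Ro.from_euler("xyz",o["tool_rot"]); T=Ro.from_euler("xyz",[180,0,yaw],degrees=True)
    print("t",round(o["t"],2),"p",o["position"].round(4),"rpy",np.degrees(o["tool_rot"]).round(2),"w",round(o["width"]*85.4,1),"F",o["wrist_force"].round(1),"M",o["moment"].round(2))
    print("j",o["joints"].round(2),"shift mm",(R.inv().apply(np.array(t)-o["position"])*1000).round(1),"turn",np.degrees((R.inv()*T).as_rotvec()).round(2))
    print("shift in target axes", (T.inv().apply(np.array(t)-o["position"])*1000).round(1))
if __name__=="__main__": show([float(x) for x in sys.argv[1:4]],float(sys.argv[4]))
E
python3 go.py .522 .064 .23 6.7
```

```text
t 1.12 p [ 0.4019 -0.3476  0.2315] rpy [-1.7999e+02 -3.0000e-02  1.8600e+01] w 71.8 F [-0.3 -1.4  0.2] M [-0.02 -0.02 -0.02]
j [ 0.67  0.2  -0.09  1.92  0.02  1.02 -0.67] shift mm [ 245.1 -351.8    1.7] turn [-1.00e-02 -3.00e-02  1.19e+01]
shift in target axes [ 167.3 -394.8    1.5]
```

Request:
step_arm(
  steps=[
    [[0,0,0,0,0,6,72],[0,0,0,0,0,5.9,72],[10,-24,0,0,0,0,72],[20,-47,0,0,0,0,72],[20,-47,0,0,0,0,72],[20,-47,0,0,0,0,72],[20,-47,0,0,0,0,72],[20,-47,0,0,0,0,72],[20,-47,0,0,0,0,72],[20,-47,0,0,0,0,72],[12,-28,0,0,0,0,72],[5,-14,0,0,0,0,72],[0,0,0,0,0,0,72],[0,0,0,0,0,0,72]],
  ],
)

```text
t: 2.88
position: [0.5211, 0.0596, 0.2313]
tool_rot: [3.141, 0.0, 0.112]
wrist_force: [-0.1, -0.6, -0.4]
width: 0.842
```

```bash
python3 go.py .522 .064 .12 6.7
```

```text
t 2.88 p [0.5211 0.0596 0.2313] rpy [1.7997e+02 2.0000e-02 6.4400e+00] w 71.9 F [-0.1 -0.6 -0.4] M [-0.01  0.03 -0.01]
j [ 0.1   0.21 -0.38  1.92  0.09  1.03 -1.78] shift mm [  1.4  -4.3 111.3] turn [ 0.03  0.02 -0.26]
shift in target axes [  1.4  -4.3 111.3]
```

Now I'll come down to TCP z of about 0.12, still clear of the drawer and the bushing.

Request:
step_arm(
  steps=[
    [[1,-4,15,0,0,0,72],[0,0,30,0,0,0,72],[0,0,30,0,0,0,72],[0,0,25,0,0,0,72],[0,0,11,0,0,0,72],[0,0,0,0,0,0,72],[0,0,0,0,0,0,72]],
  ],
)

```text
t: 3.75
position: [0.5223, 0.0652, 0.1211]
tool_rot: [-3.142, -0.001, 0.114]
wrist_force: [-0.6, 0.2, -0.3]
width: 0.844
```

Run:
```python
from go import *
show((.522,.064,.03))
for n,x0,y0 in(("top",220,160),("side",205,140)):
    c=vision.read_camera(n); cv2.imwrite(f"pics/a_{n}.png",cv2.resize(c["frame"][y0:y0+85,x0:x0+110,::-1],None,fx=7,fy=7,interpolation=cv2.INTER_CUBIC))
```

```text
t 3.75 p [0.5223 0.0652 0.1211] rpy [-1.80e+02 -6.00e-02  6.52e+00] w 72.1 F [-0.6  0.2 -0.3] M [0.02 0.   0.02]
j [ 0.06  0.34 -0.37  2.02  0.17  0.81 -1.86] shift mm [-0.5  1.2 91.1] turn [-0.   -0.06 -0.18]
shift in target axes [-0.4  1.1 91.1]
```

View pics/a_top.png

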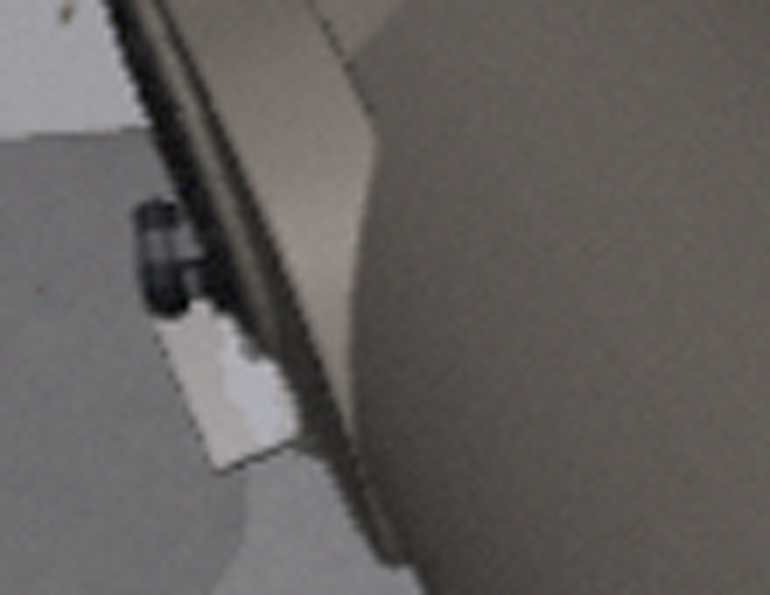

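View pics/a_side.png

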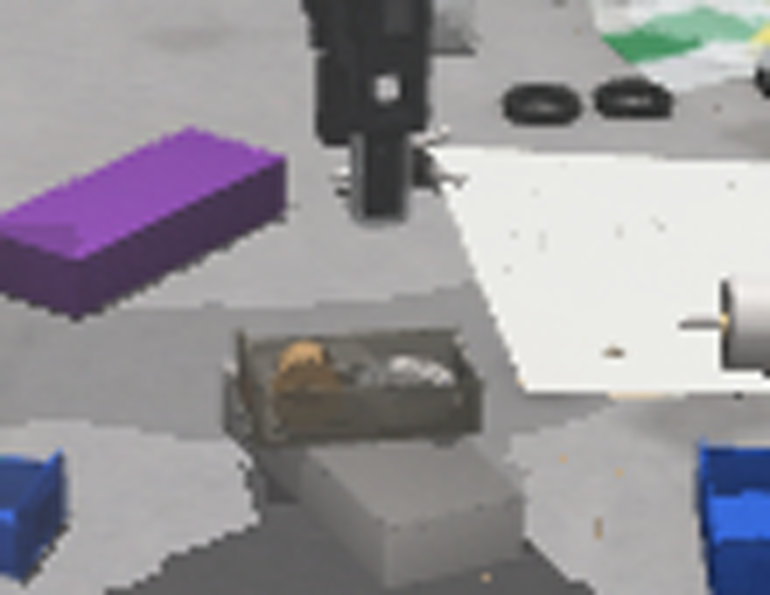

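Run:
```python
from h import *
c=vision.read_camera("side")
a=np.radians(6.6); ey=np.array([-np.sin(a),np.cos(a)]); ex=np.array([np.cos(a),np.sin(a)])
P=np.array([.5223,.0652])
for h in(.036,.045):
  for z in(.121,.128): print(h,z,(proj(c,[*(P-ey*h),z])-[205,140]+.5)*7)
D=np.array([.522,.064])
for z in(.053,.028):
  for s in(-1,1): print("near wall",z,s,(proj(c,[*(D-ey*.025+ex*.0455*s),z])-[205,140]+.5)*7)
```

```text
0.036 0.121 [372.2505185  237.68528915]
0.036 0.128 [372.63190579 220.68216763]
0.045 0.121 [376.46632486 247.50362333]
0.045 0.128 [376.86086966 230.41389654]
near wall 0.053 -1 [246.9887645  394.37843453]
near wall 0.053 1 [477.85609592 380.00620345]
near wall 0.028 -1 [246.75873864 451.59911102]
near wall 0.028 1 [475.65497529 436.66741976]
```

Request:
step_arm(
  steps=[
    [[0,0,15,0,0,0,72],[0,0,20,0,0,0,72],[0,0,20,0,0,0,72],[0,0,15,0,0,0,72],[0,0,10,0,0,0,72],[0,0,7,0,0,0,72],[0,0,4,0,0,0,72],[0,0,0,0,0,0,72],[0,0,0,0,0,0,72]],
  ],
)

```text
t: 5.03
position: [0.5221, 0.0653, 0.0297]
tool_rot: [-3.142, -0.001, 0.114]
wrist_force: [0.0, -0.1, 0.1]
width: 0.847
```

Run:
```python
from go import *
show((.522,.065,.03))
for n,x0,y0 in(("side",205,140),):
    c=vision.read_camera(n); cv2.imwrite(f"pics/b_{n}.png",cv2.resize(c["frame"][y0:y0+85,x0:x0+110,::-1],None,fx=7,fy=7,interpolation=cv2.INTER_CUBIC))
```

```text
t 5.03 p [0.5221 0.0653 0.0297] rpy [-1.80e+02 -4.00e-02  6.54e+00] w 72.3 F [ 0.  -0.1  0.1] M [-0.01 -0.02 -0.04]
j [ 0.02  0.48 -0.32  2.07  0.25  0.62 -1.93] shift mm [-0.1  0.3 -0.3] turn [-0.   -0.04 -0.16]
shift in target axes [-0.1  0.3 -0.3]
```

View pics/b_side.png

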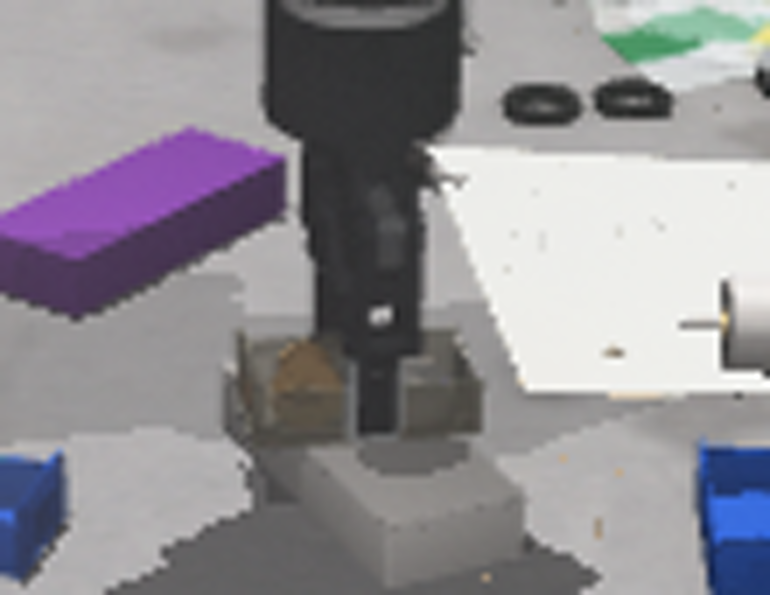

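The near finger stands over the bar beside the drawer's near wall, at zoomed column 378 against a wall span of 245–482. There is no contact force, so I'll close in stages at 20 N.

Request:
step_arm(
  steps=[
    [[0,0,0,0,0,0,66],[0,0,0,0,0,0,61],[0,0,0,0,0,0,57],[0,0,0,0,0,0,55],[0,0,0,0,0,0,53],[0,0,0,0,0,0,51],[0,0,0,0,0,0,49],[0,0,0,0,0,0,47],[0,0,0,0,0,0,44],[0,0,0,0,0,0,40],[0,0,0,0,0,0,40],[0,0,0,0,0,0,40]],
  ],
  force=20,
)

```text
t: 6.58
position: [0.5219, 0.0652, 0.0295]
tool_rot: [-3.142, -0.0, 0.114]
wrist_force: [-1.2, 0.2, 5.6]
width: 0.572
```

Run:
```python
from go import *
show((.522,.065,.03))
for n,x0,y0 in(("side",205,140),):
    c=vision.read_camera(n); cv2.imwrite(f"pics/c_{n}.png",cv2.resize(c["frame"][y0:y0+85,x0:x0+110,::-1],None,fx=7,fy=7,interpolation=cv2.INTER_CUBIC))
```

```text
t 6.58 p [0.5219 0.0652 0.0295] rpy [-1.80e+02 -1.00e-02  6.54e+00] w 48.9 F [-1.2  0.2  5.6] M [-0.02  0.38  0.04]
j [ 0.02  0.48 -0.32  2.07  0.25  0.62 -1.93] shift mm [ 0.1  0.2 -0.5] turn [-0.   -0.01 -0.16]
shift in target axes [ 0.1  0.2 -0.5]
```

View pics/c_side.png

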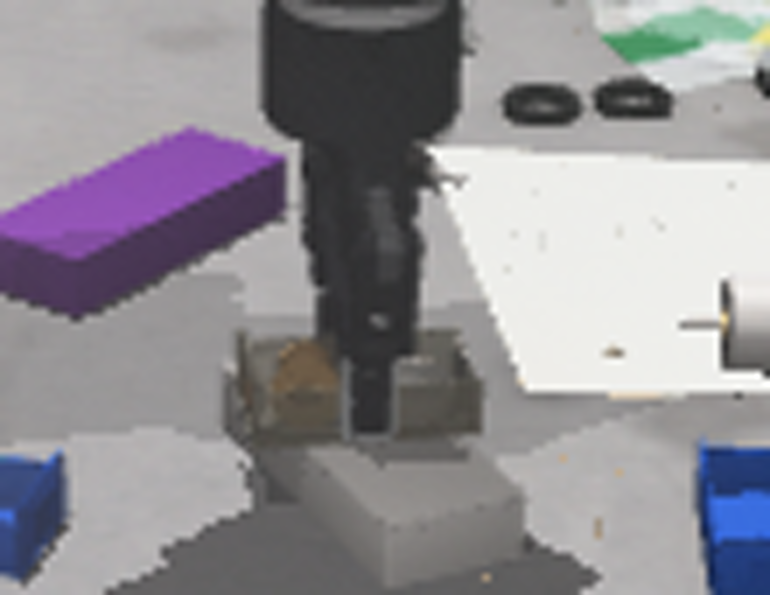

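The drawer is gripped at 48.9 mm opening. I'll lift a little way slowly and check that it's level.

Request:
step_arm(
  steps=[
    [[0,0,-1,0,0,0,40],[0,0,-2,0,0,0,40],[0,0,-3,0,0,0,40],[0,0,-4,0,0,0,40],[0,0,-5,0,0,0,40],[0,0,-5,0,0,0,40],[0,0,-4,0,0,0,40],[0,0,-2,0,0,0,40],[0,0,0,0,0,0,40],[0,0,0,0,0,0,40]],
  ],
)

```text
t: 7.88
position: [0.5218, 0.0652, 0.0552]
tool_rot: [-3.142, 0.0, 0.114]
wrist_force: [0.3, -0.1, -1.1]
width: 0.573
```

Run:
```python
from go import *
show((.522,.065,.155))
for n,x0,y0 in(("side",205,140),):
    c=vision.read_camera(n); cv2.imwrite(f"pics/d_{n}.png",cv2.resize(c["frame"][y0:y0+85,x0:x0+110,::-1],None,fx=7,fy=7,interpolation=cv2.INTER_CUBIC))
```

```text
t 7.88 p [0.5218 0.0652 0.0552] rpy [-1.80e+02  1.00e-02  6.54e+00] w 49.0 F [ 0.3 -0.1 -1.1] M [ 0.03  0.02 -0.05]
j [ 0.03  0.44 -0.34  2.06  0.23  0.67 -1.91] shift mm [  0.2   0.2 -99.8] turn [-0.    0.01 -0.16]
shift in target axes [  0.2   0.2 -99.8]
```

View pics/d_side.png

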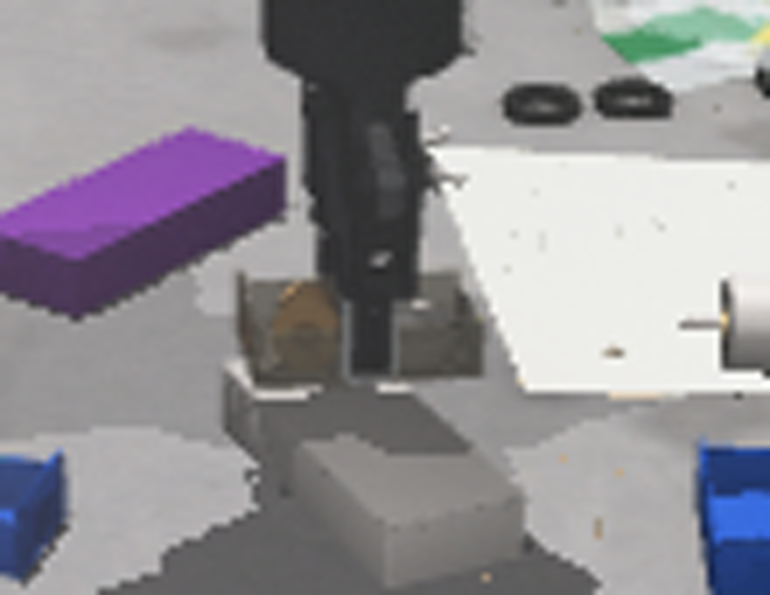

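The drawer is clear of the bar and looks level, with the bushing in view inside it and the bar unmoved. I'll carry on lifting.

Request:
step_arm(
  steps=[
    [[0,0,-2,0,0,0,40],[0,0,-4,0,0,0,40],[0,0,-6,0,0,0,40],[0,0,-8,0,0,0,40],[0,0,-9,0,0,0,40],[0,0,-9,0,0,0,40],[0,0,-9,0,0,0,40],[0,0,-9,0,0,0,40],[0,0,-9,0,0,0,40],[0,0,-9,0,0,0,40],[0,0,-8,0,0,0,40],[0,0,-6,0,0,0,40],[0,0,-4,0,0,0,40],[0,0,-2,0,0,0,40],[0,0,-1,0,0,0,40],[0,0,0,0,0,0,40],[0,0,0,0,0,0,40]],
  ],
)

```text
t: 10.05
position: [0.5218, 0.0652, 0.1502]
tool_rot: [-3.142, 0.0, 0.114]
wrist_force: [-0.3, 0.5, -0.8]
width: 0.569
```

Run:
```python
from go import *
show((.522,.065,.155))
for n,x0,y0 in(("side",205,110),("top",200,150)):
    c=vision.read_camera(n); cv2.imwrite(f"pics/e_{n}.png",cv2.resize(c["frame"][y0:y0+115,x0:x0+130,::-1],None,fx=5,fy=5,interpolation=cv2.INTER_CUBIC))
```

```text
t 10.05 p [0.5218 0.0652 0.1502] rpy [-1.80e+02  2.00e-02  6.54e+00] w 48.6 F [-0.3  0.5 -0.8] M [ 0.05  0.06 -0.01]
j [ 0.08  0.3  -0.38  2.    0.15  0.87 -1.84] shift mm [ 0.2  0.2 -4.8] turn [-0.    0.02 -0.16]
shift in target axes [ 0.2  0.2 -4.8]
```

View pics/e_side.png

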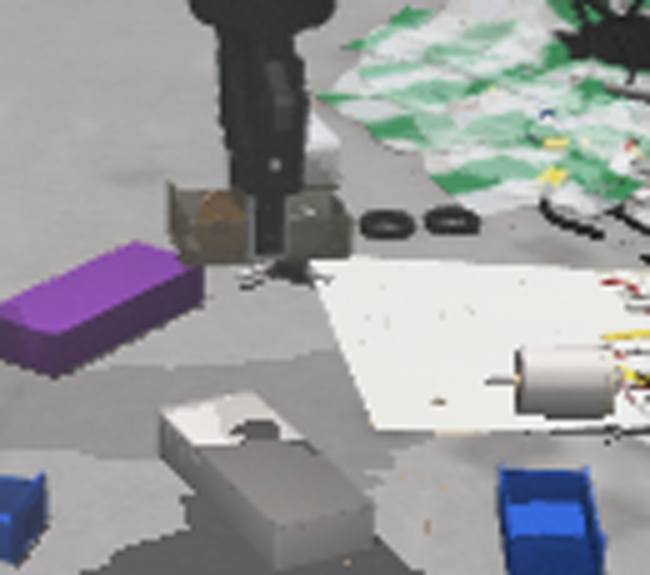

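View pics/e_top.png

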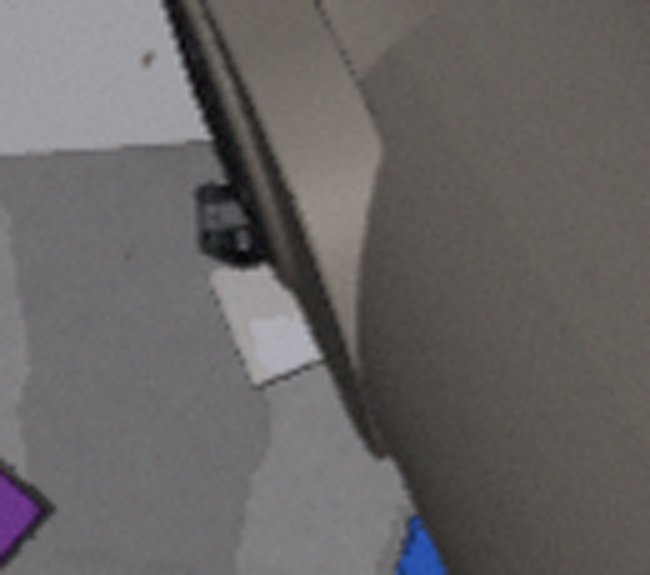

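The drawer has been raised about 12 cm and both parts are visible in it. The bar is where it was. Now I'll hold.

Request:
step_arm(
  steps=[
    [[0,0,0,0,0,0,40],[0,0,0,0,0,0,40],[0,0,0,0,0,0,40],[0,0,0,0,0,0,40],[0,0,0,0,0,0,40],[0,0,0,0,0,0,40],[0,0,0,0,0,0,40],[0,0,0,0,0,0,40],[0,0,0,0,0,0,40],[0,0,0,0,0,0,40],[0,0,0,0,0,0,40],[0,0,0,0,0,0,40],[0,0,0,0,0,0,40],[0,0,0,0,0,0,40],[0,0,0,0,0,0,40],[0,0,0,0,0,0,40],[0,0,0,0,0,0,40],[0,0,0,0,0,0,40],[0,0,0,0,0,0,40],[0,0,0,0,0,0,40]],
  ],
)

```text
t: 12.65
position: [0.5219, 0.0652, 0.1504]
tool_rot: [-3.142, -0.0, 0.114]
wrist_force: [0.1, -0.1, -2.1]
width: 0.575
```

Run:
```python
from go import *
show((.522,.065,.155))
c=vision.read_camera("side"); x0,y0=215,135
v=cv2.resize(c["frame"][y0:y0+40,x0:x0+70,::-1],None,fx=10,fy=10,interpolation=cv2.INTER_CUBIC)
cv2.imwrite("pics/f_raw.png",v.copy())
a=np.radians(6.6); R=np.array([[np.cos(a),-np.sin(a)],[np.sin(a),np.cos(a)]])
for z,col in((.1737,(0,0,255)),(.1487,(0,255,0))):
    P=[proj(c,[*(R@[sx*.0455,sy*.025]+[.522,.065]),z]) for sx,sy in((-1,-1),(1,-1),(1,1),(-1,1))]
    cv2.polylines(v,[np.array([((p+.5-[x0,y0])*10) for p in P]).astype(int)],True,col,1)
cv2.imwrite("pics/f.png",v)
```

```text
t 12.65 p [0.5219 0.0652 0.1504] rpy [-1.80e+02 -1.00e-02  6.54e+00] w 49.1 F [ 0.1 -0.1 -2.1] M [-0.04 -0.03 -0.02]
j [ 0.08  0.3  -0.38  2.    0.15  0.87 -1.84] shift mm [ 0.1  0.2 -4.6] turn [-0.   -0.01 -0.16]
shift in target axes [ 0.1  0.2 -4.6]
```

View pics/f.png

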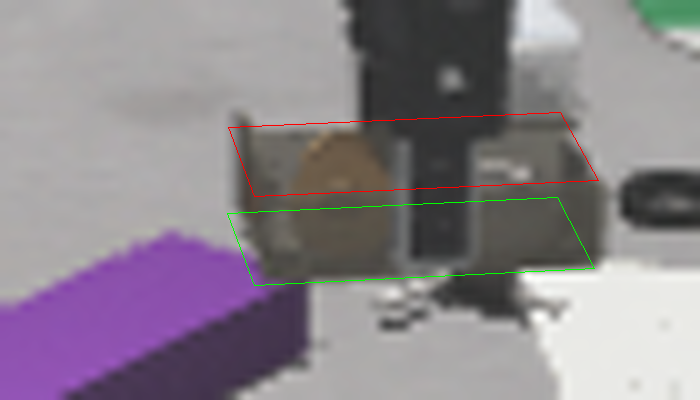

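View pics/f_raw.png

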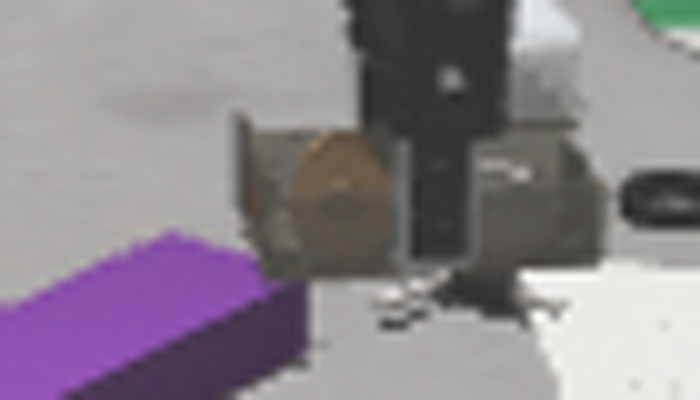

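Request:
step_arm(
  steps=[
    [[0,0,0,0,0,0,40],[0,0,0,0,0,0,40],[0,0,0,0,0,0,40],[0,0,0,0,0,0,40],[0,0,0,0,0,0,40],[0,0,0,0,0,0,40],[0,0,0,0,0,0,40],[0,0,0,0,0,0,40],[0,0,0,0,0,0,40],[0,0,0,0,0,0,40],[0,0,0,0,0,0,40],[0,0,0,0,0,0,40],[0,0,0,0,0,0,40],[0,0,0,0,0,0,40]],
  ],
)

```text
t: 14.45
position: [0.5219, 0.0652, 0.1504]
tool_rot: [-3.142, -0.0, 0.114]
wrist_force: [0.1, 0.5, -1.5]
width: 0.57
```

Run:
```python
from go import *
c=vision.read_camera("side"); x0,y0=215,135
cv2.imwrite("pics/g.png",cv2.resize(c["frame"][y0:y0+95,x0:x0+120,::-1],None,fx=6,fy=6,interpolation=cv2.INTER_CUBIC))
show((.522,.065,.15))
```

```text
t 14.5 p [0.5219 0.0652 0.1504] rpy [-179.99   -0.      6.53] w 48.7 F [ 0.1 -1.  -1.6] M [0.   0.04 0.04]
j [ 0.08  0.3  -0.38  2.    0.15  0.87 -1.84] shift mm [0.1 0.2 0.4] turn [-0.01 -0.   -0.17]
shift in target axes [0.1 0.2 0.4]
```

View pics/g.png

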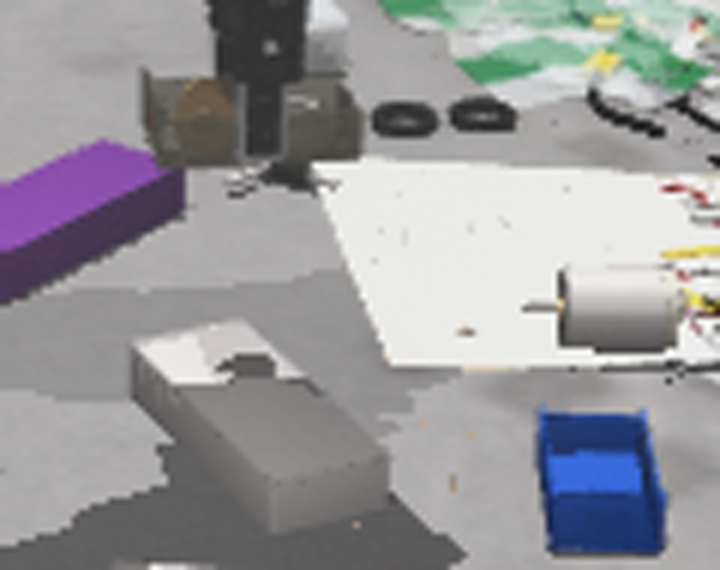

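The drawer is steady at zoomed (250,120), with the bushing and the rim of the bearing visible in it. It has been held for over 4 s and the bar hasn't moved, so I'm handing the job in.

```bash
python3 -c "
from plant import ticket
print(ticket.close_job())"
```

```text
the job is handed in; nothing more can be done
None
```

The drawer is in the gripper, about 12 cm above the bar, and you can pull the bar out. I gripped it by its side walls at the 20 N minimum and lifted it straight up. It held there for over 4 s before I handed the job in at about 14.5 s.

- **Drawer:** the tool pose stayed steady to about 0.2 mm. In the side view the drawer's bottom edge is within about 0.5° of level.
- **Parts:** the bushing and the rim of the bearing are both visible in the drawer. The wrist reads a load of about 1–2 N, which fits the drawer with its contents.
- **Bar and bench:** the bar and the nearby items in the side view look unmoved.
- **Forces:** the highest wrist reading I saw was about 6 N, at the end of closing the fingers; I read it only at the end of each move.

**Limits of these checks:** the arm blocked most of the top view after the approach, so they rest on the side camera and the arm's own readings. The two views put the drawer's position about 1–2 mm apart, which is within the camera calibration.

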